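Put the washed slicer inserts back in their rack and close its guard

TASK

Swing the orange guard of the slicer-insert rack well clear of the slots (about a right angle), stand every slicer insert lying on the worktop on end in a slot of its own (tilt it in, then straighten it to the slot until it is fully home), and then swing the guard back over the inserts to its stop. There are two or three inserts, any insert may go in any slot, and the other things on the worktop are to be left where they stand.

Things in the scene. Friction and masses are not known exactly. Their poses are not given: they have to be found in the camera images.
- rack: white rack fixed to the worktop, base 270 x 104 x 10 mm; three grey slots 42 mm apart, one behind the other, between white cheeks (60 mm high), all leaning 30 degrees back towards +x; a steel post 18 mm thick at the back, 135 mm along +x from the origin. Origin on the worktop, z up, x from front to post (towards the robot's right), y along the slots; seated inserts reach 125 mm high
- slot_near (a point): mouth of the front (leftmost) slot, middle, top of its straight part, 52 mm above the worktop. z points out of the slot along its 30 degree lean, y along its length (takes the insert's width), x across it. 14 mm across, 60 mm long, 40 mm deep to its floor; above it all sides flare out 10 mm high to 28 mm across. A fully home insert has its centre 20 mm from this point along z
- slot_mid (a point): mouth of the middle slot, middle, top of its straight part, 52 mm above the worktop. z points out of the slot along its 30 degree lean, y along its length (takes the insert's width), x across it. 14 mm across, 60 mm long, 40 mm deep to its floor; above it all sides flare out 10 mm high to 28 mm across. A fully home insert has its centre 20 mm from this point along z
- slot_far (a point): mouth of the rear (rightmost) slot, middle, top of its straight part, 52 mm above the worktop. z points out of the slot along its 30 degree lean, y along its length (takes the insert's width), x across it. 14 mm across, 60 mm long, 40 mm deep to its floor; above it all sides flare out 10 mm high to 28 mm across. A fully home insert has its centre 20 mm from this point along z
- guard (a joint): angle (rad) of the guard arm, which swings level about the post; 0 = over the slots, at its stop (arm along the rack's -x); grows up to 1.9 as the knob swings towards the rack's -y side, the robot's side (counterclockwise from above); it counts as clear above 1.2. Stays where it is left, moves with about 1 N at the knob
- guard_knob (a point): grip point on the guard's upright black round knob, 22 mm diameter, 163 to 207 mm above the worktop, this point at 188 mm; 185 mm from the pivot, near the guard's free end. The guard is a black bar over an orange plate 46 mm wide, underside 147 mm above the worktop
- guard_pivot (a point): point on the guard's vertical hinge axis (the rack's post), at the height of the knob's grip, 188 mm above the worktop
- insert_green: flat slicer insert, 120 x 56 x 10 mm, 70 to 125 g, green frame with a steel plate with coarse round holes; both ends and both faces are alike for this job. Starts lying flat on the worktop (centre 5 mm above it). Origin at its centre; x along the 120 mm length, y along the 56 mm width, z through the 10 mm thickness
- insert_blue: flat slicer insert, 120 x 56 x 10 mm, 70 to 125 g, blue frame with a steel plate with fine holes; both ends and both faces are alike for this job. Starts lying flat on the worktop (centre 5 mm above it). Origin at its centre; x along the 120 mm length, y along the 56 mm width, z through the 10 mm thickness
- insert_yellow: flat slicer insert, 120 x 56 x 10 mm, 70 to 125 g, yellow frame with a steel slicing blade across its middle; both ends and both faces are alike for this job. Starts lying flat on the worktop (centre 5 mm above it). Origin at its centre; x along the 120 mm length, y along the 56 mm width, z through the 10 mm thickness
- tin_tomato: bystander: food tin 76 mm wide, 110 mm tall, origin under its centre
- herb_shaker: bystander: clear shaker with green cap, 44 mm wide, 120 mm tall, origin under its centre
- spice_jar: bystander: small spice jar with a dark cap, 44 mm wide, 105 mm tall, origin under its centre
- tape_roll: bystander: roll of brown tape lying flat, 93 mm wide, 48 mm tall, origin under its centre

How it is judged:
By the outcome, as a careful person would: the job done as asked, in the order asked, and still so for the second after the job is handed in, with the robot touching nothing.
Of insert_green, insert_blue, insert_yellow only 2 to 3 are there at a start; the rules pass over those that are not, and their reading is None.
At some moment in a run one of insert_green, insert_blue, insert_yellow may be knocked a few centimetres aside while the robot is not near it.
It also fails if it takes over 208 s, if anything falls off the work surface, if the arm or the gripper's body presses on something with over 40 N, if the wrist force passes 120 N, or if a joint passes its speed limit or range.

ROBOT

A 6-joint arm with a two-finger parallel gripper is mounted at the origin on a cart in front of the work surface, level with it; the furniture and walls round the work are solid. World frame = base frame: x ahead of the robot, y to its left, z up, the work surface at z = 0. Lengths are in m, angles in degrees, forces in N, time in s.
With the tool pointing down it reaches from about 0.4 to 0.825 m from the base axis. Payload 7 kg.
Tool frame: the origin (TCP) lies at the very end of the fingers, on their centre line; the grasp point (between the pads) lies hold_point_z behind it (hold_point_z is the distance from the TCP to the grasp point, in m); z points along the fingers, y is the line along which they close (so a half turn about z gives the same grasp; the last joint's range is limited). The gripper opens to 88 mm and grips with 3 to 60 N. Pads are 19 mm wide; open, the fingers measure 130 mm over their backs; the gripper's body (78 mm by 193 mm) begins 47 mm behind the grasp point.
Start: joints at [81.022, 20.546, 0.682, 0, -70.136, -16.507], TCP at [0.29, 0.609, 0.227] pointing down, gripper open.
Joint ranges: [-176.03, 176.03], [-82.01, 121.73], [-58.28, 71.71], [-173.87, 95.51], [-174.79, -0.11], [-173.66, 173.66]. Speed limits (degrees/s): [136.94, 136.94, 172.46, 180, 180, 180].

INTERFACE

Orientations are given as [roll, pitch, yaw] about the fixed x, y, z axes, in that order (R = Rz(yaw) Ry(pitch) Rx(roll)).
In Python, from plant import get_obs, snapshot, close_job, hold_point_z gives the robot as it stands.
- The arm moves only by the tool play_rows, never from a script. Its argument "commands" is a list that holds one entry, the list of rows, each a list of 7 numbers: the shift along the tool's x, y, z in cm, then the turn, a rotation vector about the tool's x, y, z in degrees, then the opening, from 0 (shut) to 1 (fully open). In form: [[[x, y, z, ax, ay, az, fingers], ...]]. A call has 1 to 20 rows; each row is the pose to reach, as a shift and turn from the pose commanded when the call began, along the tool's axes at that moment; what a row does not reach only later rows make up. A row lasts 1/12 s, in which the tool goes at most 41.7 mm and 7.16 degrees, less where a joint would pass 70% of its speed; a pose out of reach is approached as far as the arm can. A call with a gripper value outside its range is refused whole. The fingers move at their own pace and stop on an object; the grip force is fixed at half the most. Time passes only in rows, so rows that repeat a pose let the fingers close. It gives the time, the measured TCP pose, the force, the opening and the grip force at its end, in the units of the state.
- get_obs(): the state, without advancing time (a new reading comes with each control period).
- snapshot(name): name is "scene" or "top" or "wrist"; returns a dict with "frame" (384x512x3 uint8, red, green, blue), "camera_matrix" (3x3 intrinsics, pixels), "origin" and "attitude" of the camera in the world. Camera axes: x right, y down, z forward; pixel columns grow to the right and rows downward; lengths in m; the calibration is good to about 2 mm. The wrist camera is an equidistant fisheye: a pixel r from the principal point sees the ray r / f radians off the axis. A picture is of the moment at which its call begins. There is no depth.
- close_job(): hands the job in; it is judged then, once.
The state is a dict: "clock": time; "joint_pos": joint angles; "qvel": joint speeds; "tau": joint torques, N m; "tool_pos": TCP position; "orientation": TCP orientation; "force": force on the tool from outside, world axes, zero at the start; "moment": the same for the moment, N m; "opening": finger opening in m; "gripper_force": force on a finger pad.
Only numpy, scipy, OpenCV 4.12 (cv2) and the standard library are available. Lean on these libraries where they do the work, as an engineer would, in place of code of your own. Each camera call takes 0.05 s, during which the arm holds its last target. There are 200 camera calls.

## Working session

There is one attempt and no reset: what is moved stays moved. The work goes in short steps, Python scripts to look and compute and a tool call to move; the robot and the scene stay as the last step left them, time stands still between calls to the robot, and variables do not carry over. Pictures are saved under pics/ and viewed, at most 14 in all, crops included, and the job is handed in when it is done.

Besides the shell and the picture viewer there is one more tool, called after ">>>" as a command line: name --argument value ..., lists and objects as JSON in quotes. play_rows: Moves the arm, as the interface text tells. Its arguments: {"type":"object","properties":{"commands":{"type":"array","items":{"type":"array","items":{"type":"array","items":{"type":"number"}}}}},"required":["commands"]}

```bash
mkdir -p pics; ls
python3 - <<'E'
from plant import *
import cv2,json
print(get_obs(),hold_point_z)
for n in("scene","top"):
    s=snapshot(n);cv2.imwrite(f"pics/{n}0.png",s["frame"][:,:,::-1]);print(n,s["camera_matrix"],s["origin"],s["attitude"])
E
```

```text
pics
{'clock': 0.0, 'joint_pos': array([ 8.10219156e+01,  2.05926665e+01,  6.32727580e-01, -2.21070244e-02,
       -7.01362156e+01, -1.65065835e+01]), 'qvel': array([ 0.05151553, -0.02157168, -0.09176043,  0.02939845,  0.05410804,
       -0.0893485 ]), 'tau': array([-8.31979196e-05, -5.82719564e+01,  2.93053901e+01,  6.99709877e+00,
        7.01659505e-03, -1.52853718e-04]), 'tool_pos': array([0.29023461, 0.60885501, 0.2255946 ]), 'orientation': array([ 1.79901903e+02, -7.39758185e-03, -2.54921907e+01]), 'force': array([-0.95208593, -0.07035115, -0.60259675]), 'moment': array([ 0.00372392,  0.00439884, -0.03394305]), 'gripper_force': 0.0, 'opening': 0.08807538059869105} 0.0188
scene [[421.92986127   0.         258.74544079]
 [  0.         421.92986127 191.09709636]
 [  0.           0.           1.        ]] [-0.22426753 -0.20061489  1.04628398] [-139.77601302    0.92319207  -83.09591756]
top [[414.4452551    0.         255.16739571]
 [  0.         414.4452551  190.95482282]
 [  0.           0.           1.        ]] [ 0.38198914 -0.07850318  1.18001223] [-170.72930417    0.30625548  -90.5503143 ]
```

View pics/scene0.png

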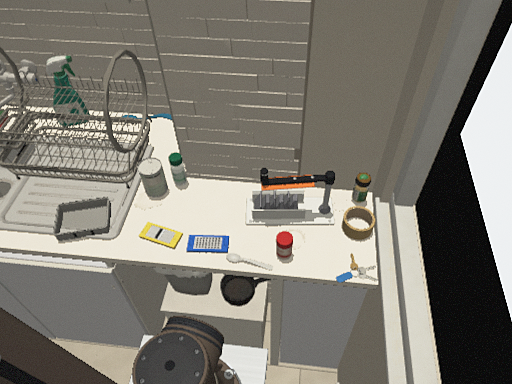

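View pics/top0.png

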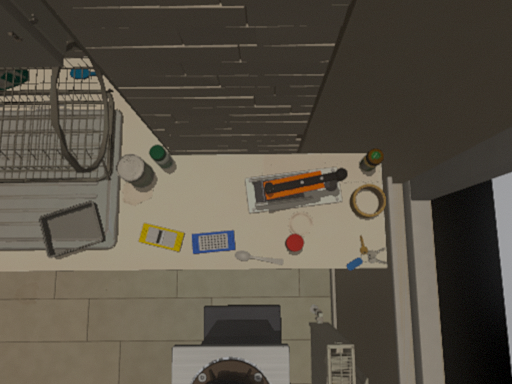

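The pictures show a yellow insert near top (161,237), a blue one at (213,242), and no green one. The rack is at (293,190), with the guard over it from the knob on the left at (268,190) to the post on the right at (342,174). Next I measure these.

```bash
cat > h.py <<'E'
import numpy as np,cv2
from scipy.spatial.transform import Rotation as Rn
from plant import *
def R(a): return Rn.from_euler('xyz',a,degrees=True).as_matrix()
def rays(s,px,fish=False):
    K=s["camera_matrix"];px=np.atleast_2d(px).astype(float)
    d=np.c_[(px[:,0]-K[0,2])/K[0,0],(px[:,1]-K[1,2])/K[1,1],np.ones(len(px))]
    if fish:
        r=np.hypot(d[:,0],d[:,1])+1e-12
        d=np.c_[d[:,0]/r*np.sin(r),d[:,1]/r*np.sin(r),np.cos(r)]
    return d@R(s["attitude"]).T
def plane(s,px,z,fish=False):
    d=rays(s,px,fish);o=np.array(s["origin"]);return o+d*((z-o[2])/d[:,2])[:,None]
def proj(s,P,fish=False):
    K=s["camera_matrix"];c=(np.atleast_2d(P)-s["origin"])@R(s["attitude"])
    if fish:
        rr=np.hypot(c[:,0],c[:,1])+1e-12;th=np.arctan2(rr,c[:,2]);u=c[:,:2]/rr[:,None]*th[:,None]
    else:u=c[:,:2]/c[:,2:]
    return np.c_[u[:,0]*K[0,0]+K[0,2],u[:,1]*K[1,1]+K[1,2]]
HSV={'blue':((105,120,60),(125,255,255)),'yellow':((22,130,100),(34,255,255)),'orange':((5,180,100),(17,255,255)),'green':((45,120,50),(80,255,255))}
def mask(s,c):
    return cv2.inRange(cv2.cvtColor(s["frame"],cv2.COLOR_RGB2HSV),*HSV[c])
def blobs(s,c,amin=40,fish=False):
    m=cv2.morphologyEx(mask(s,c),cv2.MORPH_CLOSE,np.ones((3,3)))
    cs,_=cv2.findContours(m,cv2.RETR_EXTERNAL,cv2.CHAIN_APPROX_NONE)
    return sorted([c[:,0] for c in cs if cv2.contourArea(c)>amin],key=lambda c:-cv2.contourArea(c))
def inserts(s,fish=False,z=.01):
    for c in('blue','yellow','green'):
        for b in blobs(s,c,40 if not fish else 150):
            P=plane(s,b,z,fish)[:,:2]
            (ctr,sz,a)=cv2.minAreaRect((P*1000).astype(np.float32))
            w,h=sz; a=a if w>h else a+90
            print(c,'px',b.mean(0).round(),'ctr mm',np.round(ctr,1),'size',np.round(sorted(sz),1),'long axis yaw',round((a+90)%180-90,1))
E
python3 - <<'E'
from h import *
for n in("scene","top"):
    s=snapshot(n);print(n);inserts(s)
    for b in blobs(s,'orange'):
        P=plane(s,b,.15)[:,:2]*1000;print('orange',b.mean(0),cv2.minAreaRect(P.astype(np.float32)))
    f=s["frame"]
    x0,y0,w,h=(235,155,130,75) if n=="scene" else (235,150,120,75)
    cv2.imwrite(f"pics/{n}rack.png",cv2.resize(f[y0:y0+h,x0:x0+w,::-1],None,fx=6,fy=6,interpolation=cv2.INTER_CUBIC))
E
```

```text
scene
blue px [208. 244.] ctr mm [431.3  45.6] size [ 55.5 118.4] long axis yaw -83.7
blue px [344. 277.] ctr mm [ 363.7 -346.5] size [18.  42.7] long axis yaw -59.3
yellow px [161. 235.] ctr mm [444.9 191.4] size [ 55.8 119.5] long axis yaw 76.0
green px [175. 158.] ctr mm [763.1 226.9] size [39.6 51.2] long axis yaw 44.2
green px [63. 72.] ctr mm [1216.6  841.3] size [ 80.1 102. ] long axis yaw 38.1
orange [287.50909091 185.64545455] ((555.3529052734375, -174.09228515625), (16.340831756591797, 146.6656951904297), 10.697089195251465)
top
blue px [213. 242.] ctr mm [430.2  45.5] size [ 52.3 116.5] long axis yaw -85.4
blue px [354. 264.] ctr mm [ 365.6 -347.4] size [17.2 42.9] long axis yaw -57.8
yellow px [161. 237.] ctr mm [445. 192.] size [ 54.5 118.9] long axis yaw 75.7
green px [157. 152.] ctr mm [691.6 211.1] size [36.4 36.8] long axis yaw -45.2
orange [294.27272727 190.75206612] ((549.8890991210938, -174.25311279296875), (13.74213695526123, 149.4541015625), 11.422751426696777)
orange [291.50847458 178.10169492] ((581.7058715820312, -167.13229370117188), (11.068144798278809, 147.8054962158203), 10.8850679397583)
```

View pics/scenerack.png

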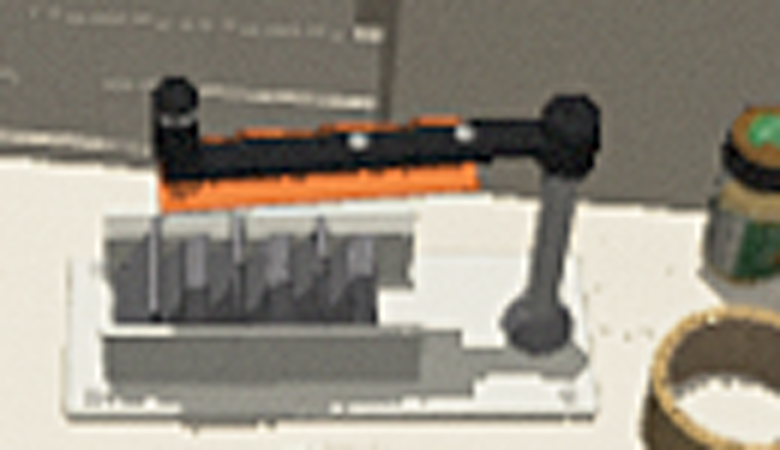

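View pics/toprack.png

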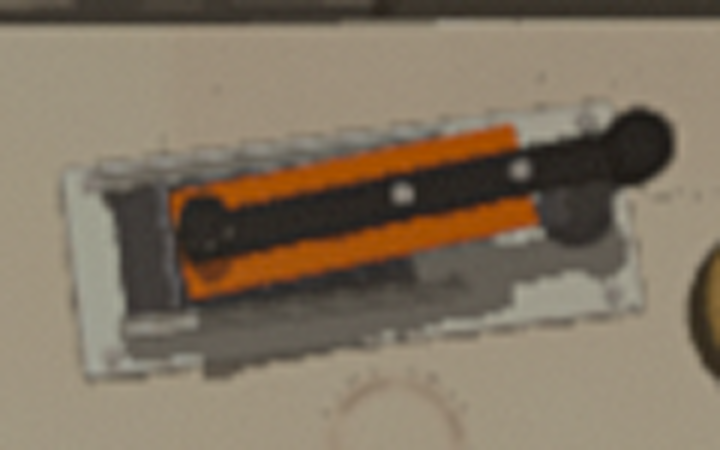

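Both crops show the rack base with its long edge tilted a few degrees. In the top crop its corners are (65,170), (88,375), (640,308) and (605,105), the knob top is at about (205,213) and the post foot at (575,212). In the scene crop the knob top is at (176,95), the pivot top at (570,120) and the post foot at (537,325).

Run:
```python
from h import *
S=snapshot("scene");T=snapshot("top")
t=lambda p:np.array(p)/6+[235,150]-.4
c=lambda p:np.array(p)/6+[235,155]-.4
q=plane(T,t([(65,172),(88,376),(640,308),(605,103)]),.01)*1000
print('base top',q[:,:2].round(1), [np.linalg.norm(q[i]-q[(i+1)%4]).round(1) for i in range(4)])
q2=plane(S,c([(68,412),(592,412)]),.006)*1000;print('base scene front edge',q2.round(1))
print('post foot top',plane(T,t([(577,212)]),.02)*1000,'scene',plane(S,c([(537,325)]),.02)*1000)
print('knobtop',plane(T,t([(205,213)]),.207)*1000,plane(S,c([(176,93)]),.207)*1000)
print('pivottop',plane(T,t([(640,145)]),.2)*1000,plane(S,c([(570,120)]),.2)*1000)
# bar axis direction from the rivets, z~.165
print('rivets',plane(T,t([(402,193),(520,170)]),.165)*1000,plane(S,c([(358,141),(464,132)]),.165)*1000)
```

```text
base top [[ 610.3  -46.5]
 [ 511.9  -56.8]
 [ 541.7 -318.8]
 [ 641.3 -306.3]] [np.float64(98.9), np.float64(263.8), np.float64(100.4), np.float64(261.7)]
base scene front edge [[ 516.2  -54.9    6. ]
 [ 544.9 -317.6    6. ]]
post foot top [[ 586.46968346 -288.97866713   20.        ]] scene [[ 586.49302938 -287.74597114   20.        ]]
knobtop [[ 554.66180571 -107.38211538  207.        ]] [[ 554.64787263 -106.8887193   207.        ]]
pivottop [[ 581.79144629 -282.65810562  200.        ]] [[ 563.30333122 -284.76004786  200.        ]]
rivets [[ 569.6779255  -190.45943482  165.        ]
 [ 578.87131765 -239.70865533  165.        ]] [[ 572.10410382 -190.22378435  165.        ]
 [ 583.00814795 -239.13717     165.        ]]
```

```bash
cat >> h.py <<'E'
PIV=np.array([.5865,-.2885]);YAW=-83.5
def frame(yaw,tilt=0):
    """tool x along bearing yaw when down; tilt>0: gripper body leans towards +x bearing"""
    e=np.array([np.cos(np.radians(yaw)),np.sin(np.radians(yaw)),0]);k=np.array([0,0,1.]);a=np.radians(tilt)
    z=-np.sin(a)*e-np.cos(a)*k; y=np.cross([0,0,-1.],e); return np.c_[np.cross(y,z),y,z]
def rel(pos,Rt,o=None):
    o=o or get_obs();R0=R(o["orientation"])
    print('shift cm',np.round(R0.T@(np.array(pos)-o["tool_pos"])*100,2),'turn',np.round(Rn.from_matrix(R0.T@Rt).as_rotvec(degrees=True),1))
E
python3 - <<'E'
from h import *
rel([.45,.25,.30],frame(-83.5));rel([.5547,-.107,.27],frame(-83.5))
E
```

```text
shift cm [29.86 25.56 -7.36] turn [ 0. -0. 58.]
shift cm [54.68 53.27 -4.34] turn [ 0. -0. 58.]
```

>>> play_rows --commands '[[[0, 0, -6, 0, 0, 0, 1], [3, 2.5, -7.4, 0, 0, 5, 1], [6, 5.1, -7.4, 0, 0, 10, 1], [9, 7.7, -7.4, 0, 0, 15, 1], [12, 10.3, -7.4, 0, 0, 20, 1], [15, 12.8, -7.4, 0, 0, 25, 1], [18, 15.4, -7.4, 0, 0, 30, 1], [21, 18, -7.4, 0, 0, 35, 1], [24, 20.6, -7.4, 0, 0, 40, 1], [27, 23.1, -7.4, 0, 0, 45, 1], [29.9, 25.6, -7.4, 0, 0, 50, 1], [32.7, 28.6, -7.4, 0, 0, 58, 1], [35.5, 31.6, -7.4, 0, 0, 58, 1], [38.3, 34.6, -7.4, 0, 0, 58, 1], [41, 37.8, -7.4, 0, 0, 58, 1], [43.8, 41, -7.4, 0, 0, 58, 1], [46.6, 44.2, -7.4, 0, 0, 58, 1], [49.4, 47.2, -7.4, 0, 0, 58, 1], [52, 50.2, -6, 0, 0, 58, 1], [54.7, 53.3, -4.4, 0, 0, 58, 1]]]'

```text
clock: 1.97
tool_pos: [0.5547, -0.1057, 0.273]
orientation: [-179.8, -0.0, -83.5]
force: [0.7, 0.8, -0.1]
opening: 0.0878
gripper_force: 0.0
```

Run:
```python
from h import *
o=get_obs();print(o["clock"],o["tool_pos"],o["orientation"],o["joint_pos"].round(),o["force"])
s=snapshot("wrist");print(s["camera_matrix"],s["origin"],s["attitude"])
cv2.imwrite("pics/w1.png",s["frame"][:,:,::-1])
print(proj(s,[[.5547,-.107,.207],[.5865,-.2885,.2]],True))
rel([.5547,-.107,.171],frame(-83.5))
```

```text
1.9667 [ 0.55468114 -0.10570824  0.27296354] [-1.79827932e+02 -8.10826024e-03 -8.34874559e+01] [  9.   8.  -9.   0. -72.  -3.] [ 0.66795394  0.79578022 -0.11666014]
[[297.31863964   0.         258.52314906]
 [  0.         297.31863964 187.55826919]
 [  0.           0.           1.        ]] [ 0.56312798 -0.17961879  0.43093764] [ 1.64356944e+02  1.40116327e-01 -1.73494511e+02]
[[259.39902955 200.20257005]
 [245.45014086 -26.51215904]]
shift cm [-0.33 -0.15  9.73] turn [ 0.2 -0.  -0.2]
```

View pics/w1.png

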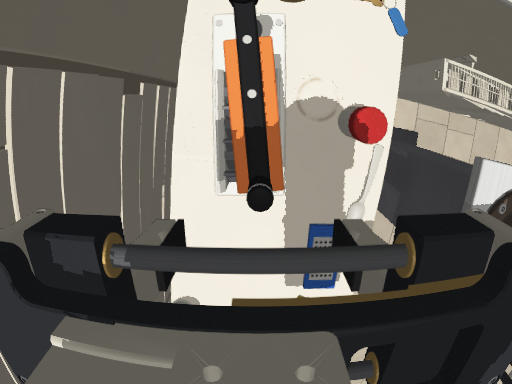

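The wrist view shows the knob at (260,198) against a predicted (259,200), so the position holds. I'll descend and grip it.

>>> play_rows --commands '[[[-0.1, -0.1, 3, 0, 0, 0, 1], [-0.1, -0.1, 6, 0, 0, 0, 1], [-0.1, -0.1, 8, 0, 0, 0, 1], [-0.1, -0.1, 9.7, 0, 0, 0, 1], [-0.1, -0.1, 9.9, 0, 0, 0, 1], [-0.1, -0.1, 9.9, 0, 0, 0, 0], [-0.1, -0.1, 9.9, 0, 0, 0, 0], [-0.1, -0.1, 9.9, 0, 0, 0, 0], [-0.1, -0.1, 9.9, 0, 0, 0, 0], [-0.1, -0.1, 9.9, 0, 0, 0, 0], [-0.1, -0.1, 9.9, 0, 0, 0, 0], [-0.1, -0.1, 9.9, 0, 0, 0, 0], [-0.1, -0.1, 9.9, 0, 0, 0, 0]]]'

```text
clock: 3.1
tool_pos: [0.5548, -0.1024, 0.1733]
orientation: [-180.0, -0.0, -83.5]
force: [0.7, 0.6, 0.6]
opening: 0.04
gripper_force: 0.0
```

Run:
```python
from h import *
o=get_obs();p=o["tool_pos"];print(p,o["opening"],o["gripper_force"],o["force"],np.linalg.norm(p[:2]-PIV))
R0=R(o["orientation"])
v=p[:2]-PIV
for a in range(0,92,5):
    c,s=np.cos(np.radians(a)),np.sin(np.radians(a)); q=PIV+np.array([[c,-s],[s,c]])@v
    print(a,np.round(R0.T@np.r_[q-p[:2],0]*100,1),end=' ')
print(Rn.from_matrix(R0.T@Rn.from_euler('z',10,degrees=True).as_matrix()@R0).as_rotvec(degrees=True))
```

```text
[ 0.55478037 -0.10242354  0.17326517] 0.03995196250424929 0.0 [0.65815365 0.60996245 0.60112254] 0.18876065696615865
0 [0. 0. 0.] 5 [ 0.2  1.6 -0. ] 10 [ 0.5  3.3 -0. ] 15 [ 0.9  4.8 -0. ] 20 [ 1.5  6.4 -0. ] 25 [ 2.2  7.9 -0. ] 30 [ 3.   9.3 -0. ] 35 [ 4.  10.6 -0. ] 40 [ 5.1 11.9 -0. ] 45 [ 6.3 13.  -0. ] 50 [ 7.5 14.1 -0. ] 55 [ 8.9 15.  -0. ] 60 [10.3 15.8 -0. ] 65 [11.8 16.5 -0. ] 70 [13.4 17.  -0. ] 75 [15.  17.4 -0. ] 80 [16.6 17.7 -0. ] 85 [18.2 17.8 -0. ] 90 [19.9 17.8 -0. ] [ 1.75344244e-05 -3.30122579e-03 -9.99999946e+00]
```

>>> play_rows --commands '[[[0.4, 0, 0, 0, 0, 0, 0], [0.4, 0, 0, 0, 0, 0, 0], [0.4, 0, 0, 0, 0, 0, 0], [0.4, 0, 0, 0, 0, 0, 0], [0.4, 0, 0, 0, 0, 0, 0], [0.4, 0, 0, 0, 0, 0, 0], [0.4, 0, 0, 0, 0, 0, 0], [0.4, 0, 0, 0, 0, 0, 0], [0.4, 0, 0, 0, 0, 0, 0]]]'

```text
clock: 3.85
tool_pos: [0.5551, -0.1066, 0.173]
orientation: [180.0, -0.0, -83.5]
force: [0.9, -4.0, -2.0]
opening: 0.0215
gripper_force: 30.0
```

Run:
```python
from h import *
o=get_obs();p=o["tool_pos"];print(p,o["opening"],o["gripper_force"],o["force"],np.linalg.norm(p[:2]-PIV))
R0=R(o["orientation"])
v=p[:2]-PIV
for a in range(0,92,5):
    c,s=np.cos(np.radians(a)),np.sin(np.radians(a)); q=PIV+np.array([[c,-s],[s,c]])@v
    print(a,np.round(R0.T@np.r_[q-p[:2],0]*100,1),end=' ')
```

```text
[ 0.55512373 -0.10662067  0.17297559] 0.021476492204258502 29.999732673168182 [ 0.9457284  -4.00913248 -1.99919282] 0.18456587290645587
0 [-0. -0. -0.] 5 [0.2 1.6 0. ] 10 [0.5 3.2 0. ] 15 [0.9 4.7 0. ] 20 [1.5 6.2 0. ] 25 [2.2 7.7 0. ] 30 [3.  9.1 0. ] 35 [ 3.9 10.4  0. ] 40 [ 5.  11.6  0. ] 45 [ 6.1 12.7  0. ] 50 [ 7.4 13.7  0. ] 55 [ 8.7 14.6  0. ] 60 [10.1 15.4  0. ] 65 [11.6 16.1  0. ] 70 [13.1 16.6  0. ] 75 [14.7 17.   0. ] 80 [16.3 17.3  0. ] 85 [17.9 17.4  0. ] 90 [19.5 17.4  0. ]
```

>>> play_rows --commands '[[[0.2, 1.6, 0, 0, 0, -5, 0], [0.5, 3.2, 0, 0, 0, -10, 0], [0.9, 4.7, 0, 0, 0, -15, 0], [1.5, 6.2, 0, 0, 0, -20, 0], [2.2, 7.7, 0, 0, 0, -25, 0], [3.0, 9.1, 0, 0, 0, -30, 0], [3.9, 10.4, 0, 0, 0, -35, 0], [5.0, 11.6, 0, 0, 0, -40, 0], [6.1, 12.7, 0, 0, 0, -45, 0], [7.4, 13.7, 0, 0, 0, -50, 0], [8.7, 14.6, 0, 0, 0, -55, 0], [10.1, 15.4, 0, 0, 0, -60, 0], [11.6, 16.1, 0, 0, 0, -65, 0], [13.1, 16.6, 0, 0, 0, -70, 0], [14.7, 17.0, 0, 0, 0, -75, 0], [16.3, 17.3, 0, 0, 0, -80, 0], [17.9, 17.4, 0, 0, 0, -85, 0], [19.5, 17.4, 0, 0, 0, -90, 0], [19.5, 17.4, 0, 0, 0, -90, 0], [19.5, 17.4, 0, 0, 0, -90, 0]]]'

```text
clock: 5.52
tool_pos: [0.4097, -0.3201, 0.1731]
orientation: [179.9, -0.5, 6.5]
force: [15.9, 2.0, -9.8]
opening: 0.0214
gripper_force: 30.0
```

Run:
```python
from h import *
o=get_obs();p=o["tool_pos"];print(p,o["orientation"],o["joint_pos"].round(),o["opening"],o["gripper_force"],o["force"],np.linalg.norm(p[:2]-PIV))
```

```text
[ 0.40965043 -0.32011408  0.1730667 ] [179.93576983  -0.50364129   6.51723473] [-16.   8. -23.  -0. -58. 113.] 0.0214103589722712 29.998096525669098 [15.88300494  1.99725971 -9.83254192] 0.17965305770430087
```

>>> play_rows --commands '[[[0.8, 0, 0, 0, 0, 0, 0], [0.8, 0, 0, 0, 0, 0, 1], [0.8, 0, 0, 0, 0, 0, 1], [0.8, 0, 0, 0, 0, 0, 1], [0.8, 0, 0, 0, 0, 0, 1], [0.8, 0, 0, 0, 0, 0, 1], [0.8, 0, 0, 0, 0, 0, 1], [0.8, 0, 0, 0, 0, 0, 1], [0.8, 0, 0, 0, 0, 0, 1], [0.8, 0, -4, 0, 0, 0, 1], [0.8, 0, -8, 0, 0, 0, 1], [0.8, 0, -12, 0, 0, 0, 1], [0.8, 0, -16, 0, 0, 0, 1], [0.8, 0, -16, 0, 0, 0, 1]]]'

```text
clock: 6.68
tool_pos: [0.4148, -0.321, 0.3419]
orientation: [179.6, -0.6, 6.6]
force: [0.3, -0.9, 1.3]
opening: 0.0877
gripper_force: 0.0
```

Run:
```python
from h import *
o=get_obs();print(o["tool_pos"],o["opening"])
S=snapshot("scene");T=snapshot("top");W=snapshot("wrist")
out=[]
for s,(x0,y0,w,h) in((S,(235,160,110,72)),(T,(235,155,110,72))):
    out.append(cv2.resize(s["frame"][y0:y0+h,x0:x0+w,::-1],None,fx=7,fy=7,interpolation=cv2.INTER_CUBIC))
    inserts(s)
cv2.imwrite("pics/r1.png",out[0]);cv2.imwrite("pics/r2.png",out[1])
rel([.50,-.10,.30],frame(-83.5))
```

```text
[ 0.41477046 -0.32101629  0.34191114] 0.08767167372958784
blue px [207. 244.] ctr mm [431.4  45.4] size [ 55.5 118. ] long axis yaw -83.7
blue px [344. 277.] ctr mm [ 365.1 -346.5] size [16.5 42.9] long axis yaw -56.0
yellow px [161. 235.] ctr mm [444.8 191.6] size [ 55.7 120.2] long axis yaw 75.4
blue px [213. 242.] ctr mm [430.2  45.5] size [ 52.3 116.5] long axis yaw -85.4
yellow px [161. 237.] ctr mm [445. 192.] size [ 54.5 118.9] long axis yaw 75.7
green px [157. 152.] ctr mm [691.8 211.9] size [35.2 36.8] long axis yaw -56.2
shift cm [ 11.18 -20.74   3.33] turn [-0.1 -0.  90. ]
```

View pics/r1.png

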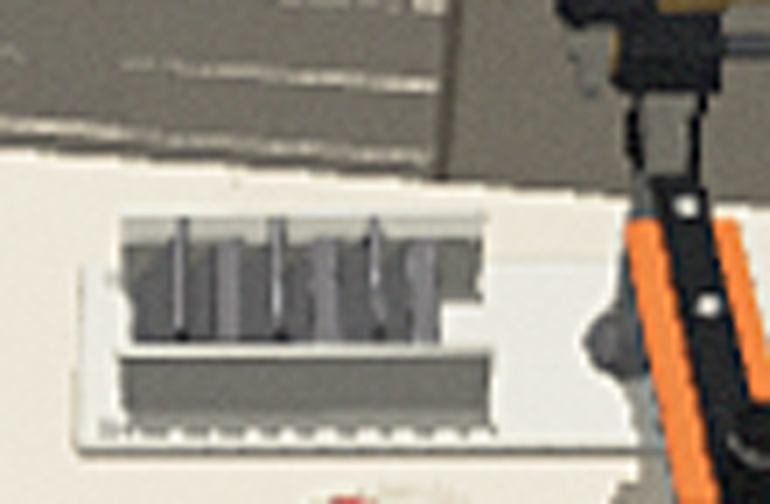

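View pics/r2.png

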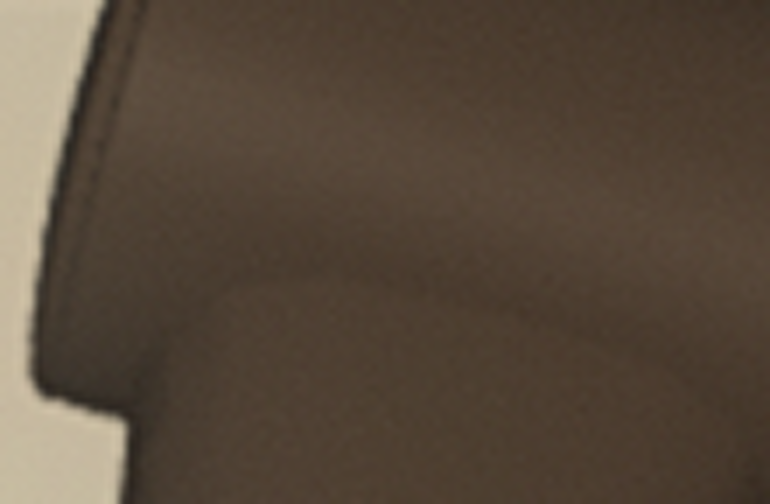

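The guard now stands open at the right. In the scene crop the dark slots are between bright thin ridges at x = 181, 277 and 374, and the top view is blocked by the arm. I'll move the wrist camera over the rack.

>>> play_rows --commands '[[[1, -2, 1, 0, 0, 6, 1], [3, -5, 2, 0, 0, 13, 1], [5, -8, 3, 0, 0, 20, 1], [7, -11, 3.3, 0, 0, 27, 1], [9, -14, 3.3, 0, 0, 34, 1], [11, -17, 3.3, 0, 0, 41, 1], [13, -20, 3.3, 0, 0, 48, 1], [15, -22.5, 3.3, 0, 0, 55, 1], [16.5, -24, 3.3, 0, 0, 62, 1], [16.5, -24, 3.3, 0, 0, 69, 1], [16.5, -24, 3.3, 0, 0, 76, 1], [16.5, -24, 3.3, 0, 0, 83, 1], [16.5, -24, 3.3, 0, 0, 90, 1], [16.5, -24, 3.3, 0, 0, 90, 1], [16.5, -24, 3.3, 0, 0, 90, 1], [16.5, -24, 3.3, 0, 0, 90, 1], [16.5, -24, 3.3, 0, 0, 90, 1]]]'

```text
clock: 8.25
tool_pos: [0.5489, -0.0619, 0.2996]
orientation: [180.0, -0.0, -83.3]
force: [-0.8, 0.2, 0.6]
opening: 0.0876
gripper_force: 0.0
```

Run:
```python
from h import *
o=get_obs();print(o["tool_pos"],o["orientation"])
s=snapshot("wrist");print(s["origin"],s["attitude"])
# rectified view: resample to metric map on plane z=.06 : 1px=.4mm in rack axes
e=np.array([.1132,-.9936]);n=np.array([.9936,.1132]);o0=np.array([.576,-.155])
X,Y=np.meshgrid(np.arange(-130,170,.4),np.arange(-75,75,.4)[::-1])
P=np.c_[o0[0]+(X*e[0]+Y*n[0]).ravel()/1e3,o0[1]+(X*e[1]+Y*n[1]).ravel()/1e3,np.full(X.size,.06)]
m=proj(s,P,True).astype(np.float32).reshape(X.shape+(2,))
cv2.imwrite("pics/w2r.png",cv2.remap(s["frame"],m[...,0],m[...,1],cv2.INTER_CUBIC)[:,:,::-1])
```

```text
[ 0.54889024 -0.06188853  0.29957522] [ 1.79954361e+02 -1.61083139e-03 -8.33251000e+01]
[ 0.5581582  -0.13571985  0.45753062] [ 1.64351053e+02 -8.04897494e-02 -1.73331320e+02]
```

View pics/w2r.png

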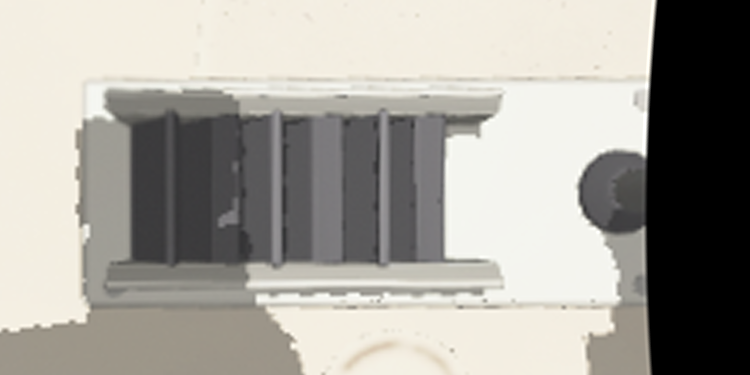

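The rectified wrist view shows ridges at x = 172, 278 and 384, with light flare faces at 312–343 and 413–443. From these the slot mouths work out at about far (0.579,-0.185), mid (0.574,-0.144) and near (0.570,-0.102). Slot length measures 59 mm against 60, which fits. Blue goes first, into the far slot.

```bash
cat >> h.py <<'E'
M={'far':np.array([.5792,-.1854,.052]),'mid':np.array([.5744,-.1439,.052]),'near':np.array([.5697,-.1024,.052])}
def gpose(ctr,yaw,off=40,tilt=30,z=.0065):
    e=frame(yaw)[:,0];return np.r_[np.array(ctr)[:2]+off/1e3*e[:2],z],frame(yaw,tilt)
E
python3 - <<'E'
from h import *
for n in("scene","top"): inserts(snapshot(n))
p,Rg=gpose([.431,.0455],-84.5)
print(p);rel(p+[0,0,.1],Rg)
E
```

```text
blue px [208. 244.] ctr mm [431.3  45.7] size [ 55.5 118.2] long axis yaw -83.7
blue px [344. 277.] ctr mm [ 363.3 -345.8] size [18.  41.1] long axis yaw -59.3
yellow px [160. 235.] ctr mm [445.1 192. ] size [ 55.8 119.7] long axis yaw 76.0
green px [175. 158.] ctr mm [762.7 226.3] size [39.6 52.7] long axis yaw 46.3
blue px [213. 242.] ctr mm [430.1  45.9] size [ 51.2 115.3] long axis yaw -85.2
blue px [354. 264.] ctr mm [ 366.8 -346.8] size [18.4 42.2] long axis yaw -54.9
yellow px [164. 236.] ctr mm [445. 192.] size [ 54.5 118.9] long axis yaw 75.7
[0.43483383 0.00568415 0.0065    ]
shift cm [-8.02 10.57 19.35] turn [  0.3 -30.    1.1]
```

>>> play_rows --commands '[[[-1.5, 2, 3, 0, -5, 0, 1], [-3, 4, 6, 0, -10, 0, 1], [-4.5, 6, 9, 0, -15, 0, 1], [-6, 8, 12, 0, -20, 0, 1], [-7.5, 10, 15.5, 0, -25, 0.5, 1], [-8, 10.6, 19.3, 0.3, -30, 1, 1], [-8, 10.6, 19.3, 0.3, -30, 1, 1], [-8, 10.6, 19.3, 0.3, -30, 1, 1], [-8, 10.6, 19.3, 0.3, -30, 1, 1], [-8, 10.6, 19.3, 0.3, -30, 1, 1], [-8, 10.6, 19.3, 0.3, -30, 1, 1], [-8, 10.6, 19.3, 0.3, -30, 1, 1]]]'

```text
clock: 9.4
tool_pos: [0.4359, 0.0061, 0.1092]
orientation: [-179.7, 29.9, -84.2]
force: [-0.1, -0.4, -0.8]
opening: 0.0876
gripper_force: 0.0
```

Run:
```python
from h import *
o=get_obs();print(o["tool_pos"],o["orientation"],o["joint_pos"].round())
inserts(snapshot("wrist"),True)
p,Rg=gpose([.431,.0455],-84.5);rel(p+[0,0,.03],Rg);rel(p,Rg)
```

```text
[0.43589093 0.0061345  0.10922783] [-179.65419343   29.91340495  -84.23529472] [ -3.  13. -21. -33. -64.  25.]
blue px [259. 159.] ctr mm [432.5  42.9] size [ 54.5 122.9] long axis yaw -85.2
yellow px [244. 235.] ctr mm [439.3 156.2] size [52.9 55.7] long axis yaw -13.5
shift cm [3.65 0.11 6.25] turn [-0.2 -0.1  0.2]
shift cm [5.14 0.12 8.85] turn [-0.2 -0.1  0.2]
```

>>> play_rows --commands '[[[1.5, 0, 2.5, 0, 0, 0, 1], [3, 0, 5, 0, 0, 0, 1], [4, 0, 7, 0, 0, 0, 1], [4.6, 0, 8, 0, 0, 0, 1], [5.1, 0.1, 8.8, 0, 0, 0, 1], [5.1, 0.1, 8.8, 0, 0, 0, 1], [5.1, 0.1, 8.8, 0, 0, 0, 1], [5.1, 0.1, 8.8, 0, 0, 0, 1]]]'

```text
clock: 10.12
tool_pos: [0.4344, 0.0053, 0.0063]
orientation: [-179.9, 30.0, -84.4]
force: [-0.9, -0.1, 0.2]
opening: 0.0874
gripper_force: 0.0
```

Run:
```python
from h import *
p,Rg=gpose([.4315,.0445],-84.7);print(p);rel(p,Rg);print(get_obs()["tool_pos"])
```

```text
[0.43519482 0.00467101 0.0065    ]
shift cm [ 0.05 -0.07 -0.05] turn [-0.  -0.   0.2]
[0.43444782 0.00525187 0.00631108]
```

Close, then lift.

>>> play_rows --commands '[[[0, -0.1, 0, 0, 0, 0, 0.6], [0, -0.1, 0, 0, 0, 0, 0.3], [0, -0.1, 0, 0, 0, 0, 0.3], [0, -0.1, 0, 0, 0, 0, 0.3], [0, -0.1, 0, 0, 0, 0, 0.3], [0, -0.1, 0, 0, 0, 0, 0.3], [0, -0.1, 0, 0, 0, 0, 0.3], [0, -0.1, 0, 0, 0, 0, 0.3], [0, -0.1, 0, 0, 0, 0, 0.3]]]'

```text
clock: 10.87
tool_pos: [0.4348, 0.0055, 0.0054]
orientation: [-180.0, 30.0, -84.5]
force: [0.3, 0.1, 2.8]
opening: 0.0557
gripper_force: 30.0
```

```bash
cat >> h.py <<'E'
def fin(ctr,yaw,pg,Rg,slot,up=0,lean=30,tilt=30,yw=YAW):
    """tool pose that puts the held insert 'up' mm above home in slot"""
    c=np.r_[np.array(ctr)[:2],.005];er=frame(yw)[:,0];a=np.radians(lean)
    l=np.sin(a)*er+np.array([0,0,np.cos(a)]);cf=M[slot]+(20+up)/1e3*l
    Rf=frame(yw,tilt-90+lean);return cf+Rf@(Rg.T@(np.array(pg)-c)),Rf
E
python3 - <<'E'
from h import *
o=get_obs();print(o["tool_pos"],o["orientation"],o["opening"],o["gripper_force"],o["force"])
for n in("scene",): inserts(snapshot(n))
np.savez('g1.npz',p=o["tool_pos"],R=R(o["orientation"]))
for u in(140,70,0): rel(*fin([.4315,.0445],-84.7,o["tool_pos"],R(o["orientation"]),'far',u))
E
```

```text
[0.4347985  0.00549687 0.00544685] [-179.96221421   30.0078785   -84.49218016] 0.055666536072294846 30.03288055183475 [0.26833387 0.08368579 2.82509463]
blue px [199. 246.] ctr mm [430.   57.8] size [55.5 93.8] long axis yaw -83.7
blue px [344. 277.] ctr mm [ 363.7 -346.5] size [18.1 42.7] long axis yaw -59.1
yellow px [161. 235.] ctr mm [445.1 192.3] size [ 55.8 121.2] long axis yaw 76.0
green px [175. 158.] ctr mm [761.4 225.4] size [39.6 56. ] long axis yaw 42.1
shift cm [ 15.28 -12.69 -34.13] turn [-0.  60.  -1.1]
shift cm [ 15.28 -12.63 -27.13] turn [-0.  60.  -1.1]
shift cm [ 15.28 -12.56 -20.13] turn [-0.  60.  -1.1]
```

>>> play_rows --commands '[[[-1, 0, -1.7, 0, 0, 0, 0.3], [-3, 0, -5.2, 0, 0, 0, 0.3], [-5, 0, -8.7, 0, 0, 0, 0.3], [-7, 0, -12, 0, 0, 0, 0.3], [-7, -1, -15, 0, 6, 0, 0.3], [-5, -2, -18, 0, 12, 0, 0.3], [-3, -3, -21, 0, 18, 0, 0.3], [-1, -4, -24, 0, 24, 0, 0.3], [1, -5, -27, 0, 30, 0, 0.3], [3, -6, -29, 0, 36, -0.5, 0.3], [5, -7, -31, 0, 42, -0.5, 0.3], [7, -8, -32.5, 0, 48, -1, 0.3], [9, -9, -34, 0, 54, -1, 0.3], [11, -10, -34, 0, 60, -1.1, 0.3], [13, -11.5, -34, 0, 60, -1.1, 0.3], [15.3, -12.7, -34.1, 0, 60, -1.1, 0.3], [15.3, -12.7, -34.1, 0, 60, -1.1, 0.3], [15.3, -12.7, -34.1, 0, 60, -1.1, 0.3], [15.3, -12.7, -34.1, 0, 60, -1.1, 0.3], [15.3, -12.7, -34.1, 0, 60, -1.1, 0.3]]]'

```text
clock: 12.58
tool_pos: [0.59, -0.2837, 0.2246]
orientation: [-179.9, -30.0, -83.5]
force: [0.9, 0.3, -1.1]
opening: 0.0556
gripper_force: 30.0
```

Run:
```python
from h import *
o=get_obs();print(o["tool_pos"],o["orientation"],o["opening"],o["gripper_force"],o["force"])
g=np.load('g1.npz')
for u in(80,45,20,0): rel(*fin([.4315,.0445],-84.7,g['p'],g['R'],'far',u),o)
s=snapshot("scene");cv2.imwrite("pics/r3.png",cv2.resize(s["frame"][95:235,190:370,::-1],None,fx=4,fy=4,interpolation=cv2.INTER_CUBIC))
```

```text
[ 0.58995297 -0.28371042  0.2246082 ] [-179.92006612  -29.99466726  -83.50036972] 0.05558565071575767 29.96483713388443 [ 0.93398139  0.29314599 -1.07519806]
shift cm [-5.17  0.    3.01] turn [-0.1  0.  -0. ]
shift cm [-8.2   0.01  4.76] turn [-0.1  0.  -0. ]
shift cm [-1.036e+01  1.000e-02  6.010e+00] turn [-0.1  0.  -0. ]
shift cm [-1.21e+01  1.00e-02  7.01e+00] turn [-0.1  0.  -0. ]
```

View pics/r3.png

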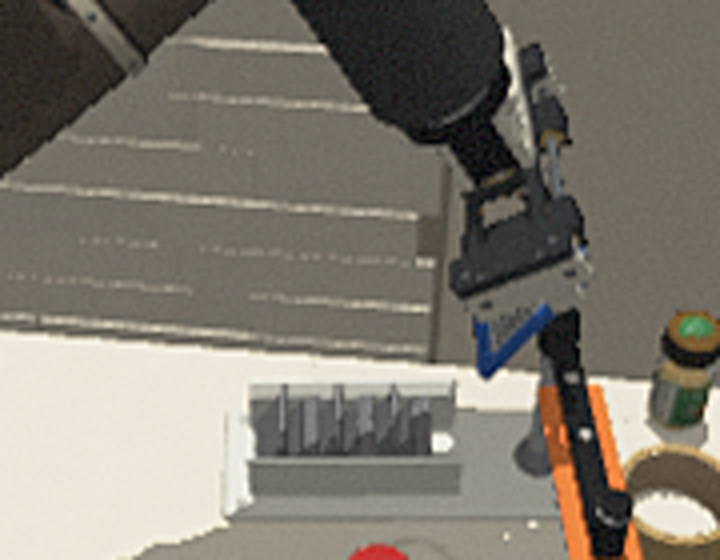

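Blue is held at the expected lean, with its lower corner at (487,375), clear of the post and rack. I'll move down the slot axis to the flare first.

>>> play_rows --commands '[[[-1.5, 0, 0.9, 0, 0, 0, 0.3], [-3, 0, 1.8, 0, 0, 0, 0.3], [-4.2, 0, 2.4, 0, 0, 0, 0.3], [-5.2, 0, 3, 0, 0, 0, 0.3], [-6.2, 0, 3.6, 0, 0, 0, 0.3], [-7.2, 0, 4.2, 0, 0, 0, 0.3], [-8.2, 0, 4.8, 0, 0, 0, 0.3], [-8.2, 0, 4.8, 0, 0, 0, 0.3], [-8.2, 0, 4.8, 0, 0, 0, 0.3], [-8.2, 0, 4.8, 0, 0, 0, 0.3]]]'

```text
clock: 13.47
tool_pos: [0.5852, -0.2371, 0.1427]
orientation: [-179.9, -30.0, -83.5]
force: [-0.2, -0.3, -0.7]
opening: 0.0554
gripper_force: 30.0
```

Run:
```python
from h import *
o=get_obs();print(o["tool_pos"],o["orientation"],o["opening"],o["gripper_force"],o["force"])
g=np.load('g1.npz')
for u in(45,20,0): rel(*fin([.4315,.0445],-84.7,g['p'],g['R'],'far',u),o)
s=snapshot("scene");cv2.imwrite("pics/r4.png",cv2.resize(s["frame"][135:235,225:345,::-1],None,fx=6,fy=6,interpolation=cv2.INTER_CUBIC))
```

```text
[ 0.58521072 -0.23713988  0.14267199] [-179.8761205   -30.00477596  -83.49841869] 0.05543112860951242 29.963863492012024 [-0.2062342  -0.28115606 -0.68975161]
shift cm [-0.05  0.06  0.  ] turn [-0.1 -0.   0. ]
shift cm [-2.21  0.06  1.25] turn [-0.1 -0.   0. ]
shift cm [-3.95  0.06  2.25] turn [-0.1 -0.   0. ]
```

View pics/r4.png

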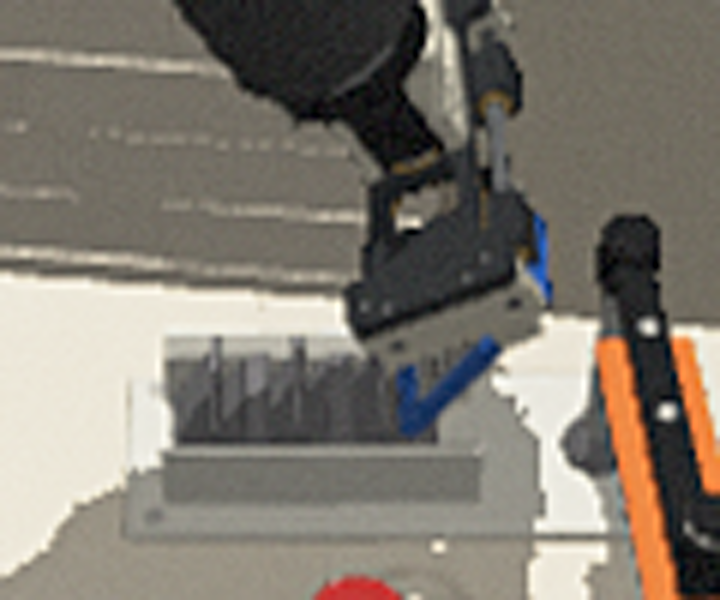

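The lower corner at (408,432) is at the rear slot's mouth. I'll insert slowly.

>>> play_rows --commands '[[[-0.5, 0, 0.3, 0, 0, 0, 0.3], [-1, 0, 0.6, 0, 0, 0, 0.3], [-1.4, 0, 0.8, 0, 0, 0, 0.3], [-1.8, 0, 1, 0, 0, 0, 0.3], [-2.2, 0, 1.25, 0, 0, 0, 0.3], [-2.2, 0, 1.25, 0, 0, 0, 0.3], [-2.2, 0, 1.25, 0, 0, 0, 0.3]]]'

```text
clock: 14.1
tool_pos: [0.5832, -0.2244, 0.1194]
orientation: [180.0, -30.0, -83.4]
force: [0.0, -0.5, -0.6]
opening: 0.0553
gripper_force: 30.0
```

Run:
```python
from h import *
o=get_obs();print(o["tool_pos"],o["orientation"],o["opening"],o["gripper_force"],o["force"],o["moment"])
g=np.load('g1.npz')
for u in(20,0): rel(*fin([.4315,.0445],-84.7,g['p'],g['R'],'far',u),o)
```

```text
[ 0.58318957 -0.22444588  0.11941827] [179.98631054 -30.00342957 -83.440075  ] 0.05530317836166202 29.96474415063858 [ 0.00861285 -0.45979956 -0.63354747] [1.8644301  0.11730836 0.02046466]
shift cm [ 0.06 -0.   -0.12] turn [-0.  -0.   0.1]
shift cm [-1.67 -0.    0.88] turn [-0.  -0.   0.1]
```

>>> play_rows --commands '[[[-0.4, 0, 0.2, 0, 0, 0, 0.3], [-0.8, 0, 0.4, 0, 0, 0, 0.3], [-1.2, 0, 0.6, 0, 0, 0, 0.3], [-1.5, 0, 0.8, 0, 0, 0, 0.3], [-1.7, 0, 0.9, 0, 0, 0, 0.3], [-1.7, 0, 0.9, 0, 0, 0, 0.3], [-1.7, 0, 0.9, 0, 0, 0, 0.3]]]'

```text
clock: 14.68
tool_pos: [0.5828, -0.216, 0.1062]
orientation: [-179.9, -30.3, -83.5]
force: [-0.5, -7.2, 13.3]
opening: 0.0554
gripper_force: 29.9
```

Run:
```python
from h import *
o=get_obs();print(o["tool_pos"],o["orientation"],o["opening"],o["gripper_force"],o["force"],o["moment"])
g=np.load('g1.npz')
rel(*fin([.4315,.0445],-84.7,g['p'],g['R'],'far',0),o)
```

```text
[ 0.58280432 -0.21600568  0.10615774] [-179.92104956  -30.25962453  -83.53952229] 0.055356135119477734 29.89017426967621 [-0.51426754 -7.24463841 13.3315792 ] [-3.33194663  0.35908303 -0.05807459]
shift cm [-0.28  0.06  0.15] turn [-0.1 -0.3 -0. ]
```

The force acts along the slot axis (15 N), which matches the insert reaching the floor. I'll release, retreat and check.

>>> play_rows --commands '[[[0, 0, 0, 0, 0, 0, 0.3], [0, 0, 0, 0, 0, 0, 0.9], [0, 0, 0, 0, 0, 0, 0.9], [0, 0, 0, 0, 0, 0, 0.9], [0, 0, 0, 0, 0, 0, 0.9], [0, 0, 0, 0, 0, 0, 0.9], [0, 0, -2, 0, 0, 0, 0.9], [0, 0, -4, 0, 0, 0, 0.9], [0, 0, -7, 0, 0, 0, 0.9], [0, 0, -10, 0, 0, 0, 0.9], [0, 0, -13, 0, 0, 0, 0.9], [0, 0, -13, 0, 0, 0, 0.9], [0, 0, -13, 0, 0, 0, 0.9]]]'

```text
clock: 15.77
tool_pos: [0.5757, -0.1485, 0.2175]
orientation: [-179.7, -30.0, -83.5]
force: [-0.1, 0.4, -0.2]
opening: 0.0788
gripper_force: 0.0
```

```bash
cat >> h.py <<'E'
def seat(slot,col,name=None):
    """compare top edge of seated insert with the expectation"""
    er=frame(YAW)[:,0];n=np.array([.9936,.1132,0]);l=.5*er+np.array([0,0,.866])
    xs=frame(YAW,0)[:,0]*.866-np.array([0,0,.5])
    for v in("scene",):
        s=snapshot(v);
        for up in(0,10): print(v,'expected top corners up',up,proj(s,[M[slot]+(80+up)/1e3*l+.028*k*n+t*.005*xs for k in(-1,1) for t in(-1,1)]).round(1).tolist())
        for b in blobs(s,col,20):
            x,y=b[:,0],b[:,1]
            print('seen',b.mean(0).round(),b[np.argmin(x)],b[np.argmax(x)],b[np.argmin(y)],b[np.argmax(y)],b[np.argmax(x-y)])
        if name: cv2.imwrite(name,cv2.resize(s["frame"][135:235,225:345,::-1],None,fx=6,fy=6,interpolation=cv2.INTER_CUBIC))
E
python3 - <<'E'
from h import *
o=get_obs();print(o["tool_pos"],o["force"]);seat('far','blue',"pics/r5.png")
inserts(snapshot("scene"))
E
```

```text
[ 0.57570513 -0.14847265  0.21748116] [-0.07202316  0.3743376  -0.23796288]
scene expected top corners up 0 [[305.1, 193.1], [308.0, 194.2], [303.8, 178.4], [306.7, 179.5]]
scene expected top corners up 10 [[307.0, 191.1], [310.0, 192.2], [305.7, 176.4], [308.6, 177.6]]
seen [302. 195.] [290 207] [310 194] [307 180] [290 208] [309 181]
seen [344. 277.] [337 278] [351 277] [348 272] [340 281] [350 273]
blue px [302. 194.] ctr mm [ 644.6 -219.3] size [ 43.1 131.1] long axis yaw -14.2
blue px [344. 277.] ctr mm [ 363.6 -346.1] size [18.  40.2] long axis yaw -58.5
yellow px [161. 235.] ctr mm [445.1 192. ] size [ 55.8 119.7] long axis yaw 76.0
green px [175. 159.] ctr mm [757.6 228.4] size [38.  59.6] long axis yaw 13.8
```

View pics/r5.png

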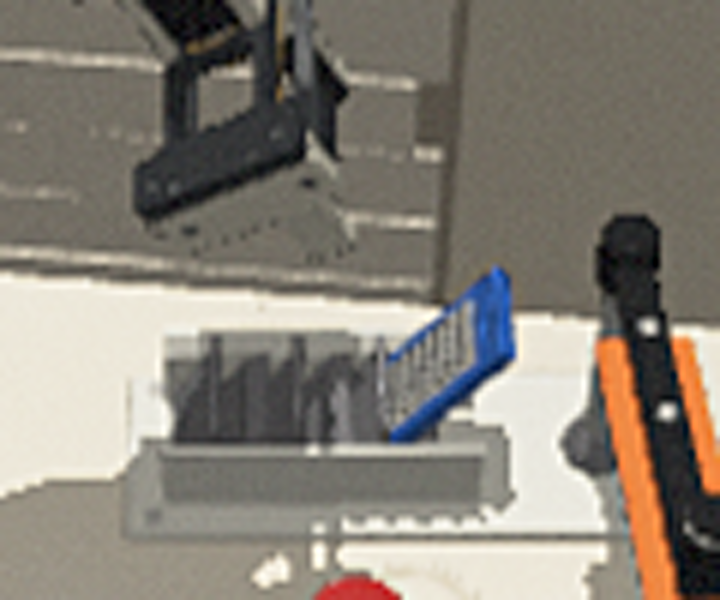

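Blue's upper corners at px (309,181) and (310,194) match the fully home prediction within 2 px, so it is seated, lying back within its slot clearance. Yellow is unmoved. Next I move over its right end.

Run:
```python
from h import *
for n in("scene","top"): 
    inserts(snapshot(n))
p,Rg=gpose([.445,.192],-104.2);print(p);rel(p+[0,0,.1],Rg);rel([.50,.0,.24],frame(-90,0))
```

```text
blue px [302. 194.] ctr mm [ 644.6 -219.3] size [ 43.1 131.1] long axis yaw -14.2
blue px [344. 277.] ctr mm [ 363.3 -345.8] size [18.  41.1] long axis yaw -59.3
yellow px [161. 235.] ctr mm [445.1 192. ] size [ 55.8 119.7] long axis yaw 76.0
green px [174. 158.] ctr mm [759.7 226.2] size [38.1 58.7] long axis yaw 25.7
blue px [307. 182.] ctr mm [ 595.4 -219.1] size [56.  75.3] long axis yaw -73.0
blue px [354. 264.] ctr mm [ 366.5 -346.7] size [18.5 42.8] long axis yaw -56.1
yellow px [169. 240.] ctr mm [440.8 175.9] size [54.5 85.6] long axis yaw 75.7
[0.4351877  0.15322219 0.0065    ]
shift cm [-32.91  10.33  -6.47] turn [  0.1 -59.4  21.7]
shift cm [-12.41   5.65 -10.05] turn [ -1.6 -30.    6.4]
```

>>> play_rows --commands '[[[-1.5, 1, -3, 0, 0, 0, 1], [-4, 2, -6, -0.4, -7, 1.6, 1], [-7, 3.5, -8, -0.8, -14, 3.2, 1], [-10, 4.8, -9.5, -1.2, -21, 4.8, 1], [-12.5, 5.7, -10, -1.6, -28, 6.4, 1], [-16, 6.5, -10, -1.4, -34, 9, 1], [-19.5, 7.3, -9.5, -1.1, -40, 12, 1], [-23, 8.1, -9, -0.8, -46, 15, 1], [-26, 8.9, -8, -0.5, -52, 18, 1], [-29.5, 9.7, -7, 0, -57, 20, 1], [-32.9, 10.3, -6.5, 0.1, -59.4, 21.7, 1], [-32.9, 10.3, -6.5, 0.1, -59.4, 21.7, 1], [-32.9, 10.3, -6.5, 0.1, -59.4, 21.7, 1], [-32.9, 10.3, -6.5, 0.1, -59.4, 21.7, 1], [-32.9, 10.3, -6.5, 0.1, -59.4, 21.7, 1], [-32.9, 10.3, -6.5, 0.1, -59.4, 21.7, 1], [-32.9, 10.3, -6.5, 0.1, -59.4, 21.7, 1]]]'

```text
clock: 17.38
tool_pos: [0.4368, 0.1538, 0.1084]
orientation: [-179.8, 30.1, -104.1]
force: [0.4, -0.5, 0.2]
opening: 0.0875
gripper_force: 0.0
```

Run:
```python
from h import *
o=get_obs();print(o["tool_pos"],o["orientation"],o["joint_pos"].round())
inserts(snapshot("wrist"),True);inserts(snapshot("scene"))
p,Rg=gpose([.445,.192],-104.2);rel(p,Rg,o)
```

```text
[0.43678201 0.15376581 0.10840141] [-179.80146138   30.11987248 -104.07738281] [ 19.   5. -31. -38. -44.  -8.]
yellow px [260. 161.] ctr mm [446.4 191.4] size [ 54.8 119.5] long axis yaw 75.9
blue px [302. 194.] ctr mm [ 644.6 -219.3] size [ 43.1 131.1] long axis yaw -14.2
blue px [344. 277.] ctr mm [ 363.9 -346.8] size [18.  43.5] long axis yaw -59.3
yellow px [160. 239.] ctr mm [445.2 192. ] size [ 56.1 119.7] long axis yaw 76.0
green px [175. 158.] ctr mm [761.6 225.5] size [39.6 55.5] long axis yaw 43.4
shift cm [5.19 0.17 8.77] turn [-0.1  0.1  0.1]
```

>>> play_rows --commands '[[[1.5, 0, 2.5, 0, 0, 0, 1], [3, 0.1, 5, 0, 0, 0, 1], [4, 0.1, 7, 0, 0, 0, 1], [4.6, 0.1, 8, 0, 0, 0, 1], [5.2, 0.1, 8.75, 0, 0, 0, 1], [5.2, 0.1, 8.75, 0, 0, 0, 1], [5.2, 0.1, 8.75, 0, 0, 0, 1], [5.2, 0.1, 8.75, 0, 0, 0, 0.6], [5.2, 0.1, 8.75, 0, 0, 0, 0.3], [5.2, 0.1, 8.75, 0, 0, 0, 0.3], [5.2, 0.1, 8.75, 0, 0, 0, 0.3], [5.2, 0.1, 8.75, 0, 0, 0, 0.3], [5.2, 0.1, 8.75, 0, 0, 0, 0.3], [5.2, 0.1, 8.75, 0, 0, 0, 0.3], [5.2, 0.1, 8.75, 0, 0, 0, 0.3], [5.2, 0.1, 8.75, 0, 0, 0, 0.3]]]'

```text
clock: 18.82
tool_pos: [0.4353, 0.153, 0.0063]
orientation: [-179.9, 30.1, -104.1]
force: [-0.7, -0.4, 5.5]
opening: 0.0553
gripper_force: 30.0
```

Run:
```python
from h import *
o=get_obs();print(o["tool_pos"],o["orientation"],o["opening"],o["gripper_force"],o["force"])
Rg=R(o["orientation"]);np.savez('g2.npz',p=o["tool_pos"],R=Rg)
rel([.50,.06,.26],frame(-90,0))
for u in(140,100): rel(*fin([.4453,.1918],-104.1,o["tool_pos"],Rg,'near',u));print(fin([.4453,.1918],-104.1,o["tool_pos"],Rg,'near',u)[0])
```

```text
[0.4353315  0.15300418 0.00629002] [-179.85612437   30.12263391 -104.11435817] 0.05533613761280058 30.011318922042847 [-0.73860942 -0.44002129  5.4638956 ]
shift cm [ -6.29  -8.6  -25.66] turn [ -3.8  30.  -13.8]
shift cm [ 15.57 -22.81 -34.37] turn [ -0.2  59.4 -21.7]
[ 0.58073578 -0.20061673  0.22593895]
shift cm [ 15.69 -22.1  -30.44] turn [ -0.2  59.4 -21.7]
[ 0.57847172 -0.18074529  0.19129794]
```

>>> play_rows --commands '[[[-1, 0, -1.7, 0, 0, 0, 0.3], [-3, 0, -5.2, 0, 0, 0, 0.3], [-5, 0, -8.7, 0, 0, 0, 0.3], [-7, 0, -12.1, 0, 0, 0, 0.3], [-7, -2, -16, -0.8, 6, -3, 0.3], [-7, -4, -19, -1.6, 12, -6, 0.3], [-6.8, -6, -22, -2.4, 18, -9, 0.3], [-6.5, -8, -25, -3.2, 24, -12, 0.3], [-6.3, -8.6, -28, -3.8, 30, -14, 0.3], [-4, -10.5, -30, -3.2, 36, -15.5, 0.3], [-1, -12.5, -32, -2.4, 42, -17, 0.3], [2, -14.5, -33.5, -1.6, 48, -19, 0.3], [5, -16.5, -34.4, -0.8, 54, -20.5, 0.3], [8, -18.5, -34.4, -0.2, 59.4, -21.7, 0.3], [11, -20, -34.4, -0.2, 59.4, -21.7, 0.3], [13.5, -21.5, -34.4, -0.2, 59.4, -21.7, 0.3], [15.6, -22.8, -34.4, -0.2, 59.4, -21.7, 0.3], [15.6, -22.8, -34.4, -0.2, 59.4, -21.7, 0.3], [15.6, -22.8, -34.4, -0.2, 59.4, -21.7, 0.3], [15.6, -22.8, -34.4, -0.2, 59.4, -21.7, 0.3]]]'

```text
clock: 20.48
tool_pos: [0.5803, -0.201, 0.2256]
orientation: [179.9, -30.0, -83.4]
force: [-0.3, -0.0, -1.3]
opening: 0.0552
gripper_force: 30.0
```

Run:
```python
from h import *
o=get_obs();print(o["tool_pos"],o["orientation"],o["opening"],o["gripper_force"],o["force"])
g=np.load('g2.npz')
for u in(80,45): rel(*fin([.4453,.1918],-104.1,g['p'],g['R'],'near',u),o)
```

```text
[ 0.58026729 -0.20104499  0.22557882] [179.89531224 -29.98065154 -83.44640866] 0.055245688343245156 29.997326731681824 [-2.87576691e-01 -4.34041819e-04 -1.27150917e+00]
shift cm [-5.21 -0.06  2.95] turn [0.1 0.  0. ]
shift cm [-8.24 -0.06  4.7 ] turn [0.1 0.  0. ]
```

>>> play_rows --commands '[[[-1.5, 0, 0.9, 0, 0, 0, 0.3], [-3, 0, 1.7, 0, 0, 0, 0.3], [-4.2, 0, 2.4, 0, 0, 0, 0.3], [-5.2, -0.1, 3, 0, 0, 0, 0.3], [-6.2, -0.1, 3.5, 0, 0, 0, 0.3], [-7.2, -0.1, 4.1, 0, 0, 0, 0.3], [-8.2, -0.1, 4.7, 0, 0, 0, 0.3], [-8.7, -0.1, 5, 0, 0, 0, 0.3], [-9.2, -0.1, 5.3, 0, 0, 0, 0.3], [-9.6, -0.1, 5.5, 0, 0, 0, 0.3], [-10, -0.1, 5.7, 0, 0, 0, 0.3], [-10.4, -0.1, 5.9, 0, 0, 0, 0.3], [-10.4, -0.1, 5.9, 0, 0, 0, 0.3], [-10.4, -0.1, 5.9, 0, 0, 0, 0.3]]]'

```text
clock: 21.65
tool_pos: [0.5744, -0.1407, 0.1227]
orientation: [179.9, -30.0, -83.4]
force: [0.6, 0.2, -0.2]
opening: 0.0554
gripper_force: 30.0
```

Run:
```python
from h import *
o=get_obs();print(o["tool_pos"],o["orientation"],o["opening"],o["gripper_force"],o["force"])
g=np.load('g2.npz')
for u in(20,0): rel(*fin([.4453,.1918],-104.1,g['p'],g['R'],'near',u),o)
```

```text
[ 0.57444059 -0.14072443  0.12273747] [179.91893536 -29.98875076 -83.42678349] 0.05540998408870148 29.997621774673462 [ 0.61527886  0.16726489 -0.21315782]
shift cm [-0.02  0.05  0.07] turn [0.  0.  0.1]
shift cm [-1.75  0.05  1.07] turn [0.  0.  0.1]
```

>>> play_rows --commands '[[[-0.4, 0, 0.2, 0, 0, 0, 0.3], [-0.8, 0, 0.5, 0, 0, 0, 0.3], [-1.2, 0, 0.7, 0, 0, 0, 0.3], [-1.5, 0, 0.9, 0, 0, 0, 0.3], [-1.8, 0, 1.05, 0, 0, 0, 0.3], [-1.9, 0, 1.1, 0, 0, 0, 0.3], [-1.9, 0, 1.1, 0, 0, 0, 0.3], [-1.9, 0, 1.1, 0, 0, 0, 0.3]]]'

```text
clock: 22.32
tool_pos: [0.5735, -0.1321, 0.1068]
orientation: [179.9, -30.3, -83.5]
force: [-0.2, -10.0, 17.5]
opening: 0.0551
gripper_force: 30.0
```

Run:
```python
from h import *
o=get_obs();print(o["tool_pos"],o["orientation"],o["opening"],o["gripper_force"],o["force"])
g=np.load('g2.npz')
for u in(20,0): rel(*fin([.4453,.1918],-104.1,g['p'],g['R'],'near',u),o)
```

```text
[ 0.57351953 -0.13205043  0.10676082] [179.93473189 -30.31593338 -83.50559724] 0.05513335462433037 29.996778666973114 [ -0.24052178 -10.02757062  17.523962  ]
shift cm [ 1.54  0.06 -0.87] turn [ 0.1 -0.3 -0. ]
shift cm [-0.2   0.06  0.12] turn [ 0.1 -0.3 -0. ]
```

>>> play_rows --commands '[[[0, 0, 0, 0, 0, 0, 0.9], [0, 0, 0, 0, 0, 0, 0.9], [0, 0, 0, 0, 0, 0, 0.9], [0, 0, 0, 0, 0, 0, 0.9], [0, 0, 0, 0, 0, 0, 0.9], [0, 0, -2, 0, 0, 0, 0.9], [0, 0, -4, 0, 0, 0, 0.9], [0, 0, -7, 0, 0, 0, 0.9], [0, 0, -10, 0, 0, 0, 0.9], [0, 0, -13, 0, 0, 0, 0.9], [0, 0, -16, 0, 0, 0, 1], [0, 0, -19, 0, 0, 0, 1], [0, 0, -19, 0, 0, 0, 1]]]'

```text
clock: 23.4
tool_pos: [0.5651, -0.0323, 0.2733]
orientation: [-179.6, -29.9, -83.5]
force: [1.0, 0.6, -0.5]
opening: 0.087
gripper_force: 0.0
```

Run:
```python
from h import *
o=get_obs();print(o["tool_pos"],o["force"]);seat('near','yellow');seat('far','blue')
s=snapshot("scene");cv2.imwrite("pics/r6.png",cv2.resize(s["frame"][165:265,230:350,::-1],None,fx=6,fy=6,interpolation=cv2.INTER_CUBIC))
```

```text
[ 0.56508267 -0.03231749  0.27326088] [ 1.00464519  0.57199253 -0.52717394]
scene expected top corners up 0 [[275.7, 193.2], [278.7, 194.3], [275.3, 178.6], [278.2, 179.7]]
scene expected top corners up 10 [[277.5, 191.2], [280.5, 192.4], [277.1, 176.6], [280.0, 177.7]]
seen [273. 194.] [262 207] [281 194] [278 180] [262 208] [280 181]
scene expected top corners up 0 [[305.1, 193.1], [308.0, 194.2], [303.8, 178.4], [306.7, 179.5]]
scene expected top corners up 10 [[307.0, 191.1], [310.0, 192.2], [305.7, 176.4], [308.6, 177.6]]
seen [302. 194.] [290 207] [310 194] [307 180] [290 208] [309 181]
seen [344. 277.] [337 277] [351 277] [345 273] [337 280] [350 273]
```

View pics/r6.png

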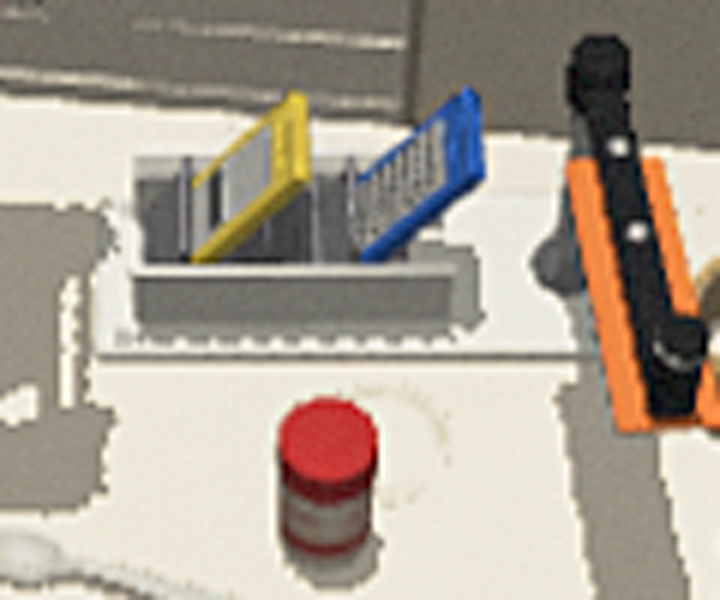

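Both inserts are home and match the predictions the same way; yellow's corners are at (280,181) and (281,194). The knob top is near crop (686,332). I'll locate it and move above it.

Run:
```python
from h import *
S=snapshot("scene")
k=plane(S,[np.array([686,332])/6+[230,165]-.4],.207)[0];P=np.array([.591,-.288])
print(k,np.linalg.norm(k[:2]-P))
k=[.4115,-.320]
rel([.50,-.12,.32],frame(-83.5,0));rel([k[0],k[1],.29],frame(6.5,0));
T=snapshot("top");print(proj(S,[[k[0],k[1],.207]]),proj(T,[[k[0],k[1],.207]]))
```

```text
[ 0.40921893 -0.32083079  0.207     ] 0.1847219992323859
shift cm [ 9.27  7.13 -0.71] turn [  0.1 -30.    0.1]
shift cm [24.09 18.19 11.34] turn [ 23.6 -23.4 -87.7]
[[343.58324902 219.158236  ]] [[361.08428267 244.74217674]]
```

>>> play_rows --commands '[[[1, 0.5, -3, 0, -6, 0, 1], [3, 2, -3, 0, -12, 0, 1], [5, 4, -2, 0, -18, 0, 1], [7, 5.5, -1, 0, -24, 0, 1], [9.3, 7.1, -0.7, 0, -30, 0, 1], [9.3, 7.1, -0.7, 0, -30, 0, 1], [9.3, 7.1, -0.7, 0, -30, 0, 1], [9.3, 7.1, -0.7, 0, -30, 0, 1]]]'

```text
clock: 24.32
tool_pos: [0.5002, -0.1216, 0.3199]
orientation: [179.8, -0.0, -83.7]
force: [0.6, -0.1, -0.3]
opening: 0.0881
gripper_force: 0.0
```

Run:
```python
from h import *
print(get_obs()["tool_pos"]);rel([.4095,-.3205,.26],frame(6.5,0))
```

```text
[ 0.50020649 -0.12159926  0.31994398]
shift cm [18.77 11.19  6.03] turn [  0.1   0.1 -90.2]
```

>>> play_rows --commands '[[[2, 1, 0, 0, 0, -7, 1], [4, 2, 0, 0, 0, -14, 1], [6, 3, 0, 0, 0, -21, 1], [8, 4, 0, 0, 0, -28, 1], [10, 5.5, 0, 0, 0, -35, 1], [12, 7, 0, 0, 0, -42, 1], [14, 8.5, 0, 0, 0, -49, 1], [16, 10, 0, 0, 0, -56, 1], [18.8, 11.2, 1, 0, 0, -63, 1], [18.8, 11.2, 2, 0, 0, -70, 1], [18.8, 11.2, 3, 0, 0, -77, 1], [18.8, 11.2, 4, 0, 0, -84, 1], [18.8, 11.2, 5, 0, 0, -90.2, 1], [18.8, 11.2, 6, 0, 0, -90.2, 1], [18.8, 11.2, 6, 0, 0, -90.2, 1], [18.8, 11.2, 6, 0, 0, -90.2, 1], [18.8, 11.2, 6, 0, 0, -90.2, 1]]]'

```text
clock: 25.73
tool_pos: [0.4115, -0.3191, 0.2611]
orientation: [180.0, 0.1, 6.7]
force: [0.5, -0.1, -0.4]
opening: 0.0876
gripper_force: 0.0
```

Run:
```python
from h import *
print(get_obs()["tool_pos"]);rel([.4095,-.3205,.173],frame(6.5,0))
s=snapshot("wrist");print(proj(s,[[.4095,-.3205,.207]],True));cv2.imwrite("pics/w3.png",s["frame"][:,:,::-1])
```

```text
[ 0.41147074 -0.31911005  0.2611462 ]
shift cm [-0.2   0.11  8.81] turn [0.  0.1 0.2]
[[257.80135488 207.52797342]]
```

View pics/w3.png

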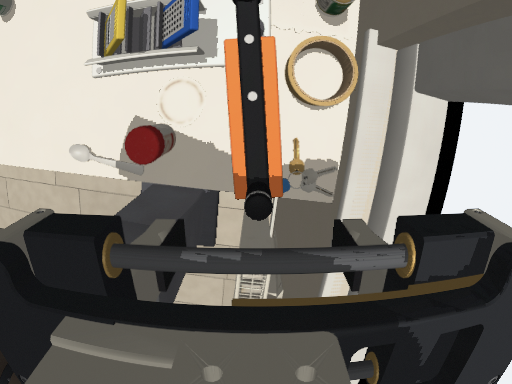

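The knob at (258,205) agrees with the predicted (258,207). I'll descend and grip.

>>> play_rows --commands '[[[-0.2, 0.1, 3, 0, 0, 0, 1], [-0.2, 0.1, 6, 0, 0, 0, 1], [-0.2, 0.1, 8, 0, 0, 0, 1], [-0.2, 0.1, 8.8, 0, 0, 0, 1], [-0.2, 0.1, 8.8, 0, 0, 0, 0.5], [-0.2, 0.1, 8.8, 0, 0, 0, 0], [-0.2, 0.1, 8.8, 0, 0, 0, 0], [-0.2, 0.1, 8.8, 0, 0, 0, 0], [-0.2, 0.1, 8.8, 0, 0, 0, 0], [-0.2, 0.1, 8.8, 0, 0, 0, 0], [-0.2, 0.1, 8.8, 0, 0, 0, 0], [-0.2, 0.1, 8.8, 0, 0, 0, 0], [-0.2, 0.1, 8.8, 0, 0, 0, 0], [-0.2, 0.1, 8.8, 0, 0, 0, 0], [-0.2, 0.1, 8.8, 0, 0, 0, 0], [-0.2, 0.1, 8.8, 0, 0, 0, 0], [-0.2, 0.1, 8.8, 0, 0, 0, 0], [-0.2, 0.1, 8.8, 0, 0, 0, 0]]]'

```text
clock: 27.28
tool_pos: [0.4089, -0.3208, 0.173]
orientation: [-180.0, 0.1, 6.7]
force: [0.6, 0.1, 0.2]
opening: 0.0214
gripper_force: 30.0
```

Run:
```python
from h import *
PIV=np.array([.591,-.288])
o=get_obs();p=o["tool_pos"];print(p,o["orientation"],o["opening"],o["gripper_force"],o["force"],np.linalg.norm(p[:2]-PIV))
R0=R(o["orientation"]);v=p[:2]-PIV
print('bearing from rack -x',np.degrees(np.arctan2(v[1],v[0]))%360-96.5)
for a in range(0,101,5):
    c,s=np.cos(np.radians(-a)),np.sin(np.radians(-a)); q=PIV+np.array([[c,-s],[s,c]])@v
    print(a,np.round(R0.T@np.r_[q-p[:2],0]*100,1),end=' ')
```

```text
[ 0.4089459  -0.32079737  0.17300558] [-1.79984487e+02  6.12967783e-02  6.73351016e+00] 0.021411548620130214 29.999937415122986 [0.63002586 0.10286192 0.22588105] 0.18498476582104295
bearing from rack -x 93.71239810911248
0 [0. 0. 0.] 5 [-0.  -1.6  0. ] 10 [ 0.1 -3.2  0. ] 15 [ 0.3 -4.8  0. ] 20 [ 0.7 -6.4  0. ] 25 [ 1.3 -7.9  0. ] 30 [ 1.9 -9.4  0. ] 35 [  2.7 -10.8   0. ] 40 [  3.6 -12.1  -0. ] 45 [  4.6 -13.4  -0. ] 50 [  5.7 -14.5  -0. ] 55 [  7.  -15.6  -0. ] 60 [  8.3 -16.6  -0. ] 65 [  9.6 -17.4  -0. ] 70 [ 11.1 -18.1  -0. ] 75 [ 12.6 -18.7  -0. ] 80 [ 14.2 -19.1  -0. ] 85 [ 15.7 -19.4  -0. ] 90 [ 17.3 -19.6  -0. ] 95 [ 19.  -19.6  -0. ] 100 [ 20.6 -19.5  -0. ]
```

>>> play_rows --commands '[[[0, -1.6, 0, 0, 0, 5, 0], [0.1, -3.2, 0, 0, 0, 10, 0], [0.3, -4.8, 0, 0, 0, 15, 0], [0.7, -6.4, 0, 0, 0, 20, 0], [1.3, -7.9, 0, 0, 0, 25, 0], [1.9, -9.4, 0, 0, 0, 30, 0], [2.7, -10.8, 0, 0, 0, 35, 0], [3.6, -12.1, 0, 0, 0, 40, 0], [4.6, -13.4, 0, 0, 0, 45, 0], [5.7, -14.5, 0, 0, 0, 50, 0], [7, -15.6, 0, 0, 0, 55, 0], [8.3, -16.6, 0, 0, 0, 60, 0], [9.6, -17.4, 0, 0, 0, 65, 0], [11.1, -18.1, 0, 0, 0, 70, 0], [12.6, -18.7, 0, 0, 0, 75, 0], [14.2, -19.1, 0, 0, 0, 80, 0], [15.7, -19.4, 0, 0, 0, 85, 0], [15.7, -19.4, 0, 0, 0, 85, 0], [15.7, -19.4, 0, 0, 0, 85, 0]]]'

```text
clock: 28.87
tool_pos: [0.5429, -0.1085, 0.173]
orientation: [180.0, 0.1, -78.3]
force: [-2.8, 6.3, 4.8]
opening: 0.0213
gripper_force: 30.0
```

```bash
cat > sw.py <<'E'
from h import *
PIV=np.array([.591,-.288])
o=get_obs();p=o["tool_pos"];print(p,o["opening"],o["gripper_force"],o["force"],np.linalg.norm(p[:2]-PIV))
R0=R(o["orientation"]);v=p[:2]-PIV
t=np.array([-v[1],v[0],0])/np.linalg.norm(v)
print('guard deg',np.degrees(np.arctan2(v[1],v[0]))%360-96.5,'tangential force',o["force"]@t)
for a in range(0,15,2):
    c,s=np.cos(np.radians(-a)),np.sin(np.radians(-a)); q=PIV+np.array([[c,-s],[s,c]])@v
    print(a,np.round(R0.T@np.r_[q-p[:2],0]*100,1),end=' ')
E
python3 sw.py
```

```text
[ 0.54289256 -0.10852373  0.17295468] 0.021326685605487533 30.001966953277588 [-2.82704826  6.28239241  4.81258717] 0.18581188479532218
guard deg 8.505040370114145 tangential force 1.1041179108770318
0 [0. 0. 0.] 2 [-0.  -0.6 -0. ] 4 [-0.  -1.3 -0. ] 6 [-0.  -1.9 -0. ] 8 [ 0.  -2.6 -0. ] 10 [ 0.1 -3.2 -0. ] 12 [ 0.2 -3.9 -0. ] 14 [ 0.3 -4.5 -0. ]
```

>>> play_rows --commands '[[[0, -0.6, 0, 0, 0, 2, 0], [0, -1.2, 0, 0, 0, 4, 0], [0, -1.6, 0, 0, 0, 5, 0], [0, -1.9, 0, 0, 0, 6, 0], [0, -1.9, 0, 0, 0, 6, 0], [0, -1.9, 0, 0, 0, 6, 0]]]'

```text
clock: 29.37
tool_pos: [0.5611, -0.1047, 0.173]
orientation: [180.0, 0.1, -84.2]
force: [-1.7, 7.4, 3.6]
opening: 0.0215
gripper_force: 30.0
```

```bash
python3 sw.py
```

```text
[ 0.56106114 -0.10468024  0.17299097] 0.021522021469960535 30.00059813261032 [-1.7413321   7.39444897  3.60302561] 0.18574840727969988
guard deg 2.7753730702807076 tangential force 0.5267297453525768
0 [ 0.  0. -0.] 2 [-0.  -0.6 -0. ] 4 [-0.  -1.3 -0. ] 6 [-0.  -1.9 -0. ] 8 [ 0.  -2.6 -0. ] 10 [ 0.1 -3.2 -0. ] 12 [ 0.2 -3.9 -0. ] 14 [ 0.3 -4.5 -0. ]
```

>>> play_rows --commands '[[[0, -0.3, 0, 0, 0, 1, 0], [0, -0.6, 0, 0, 0, 2, 0], [0, -0.9, 0, 0, 0, 3, 0], [0, -1.1, 0, 0, 0, 3.5, 0], [0, -1.1, 0, 0, 0, 3.5, 0], [0, -1.1, 0, 0, 0, 3.5, 0]]]'

```text
clock: 29.87
tool_pos: [0.5693, -0.1036, 0.1729]
orientation: [179.7, 0.1, -87.7]
force: [-11.5, 9.4, 10.4]
opening: 0.0212
gripper_force: 30.0
```

```bash
python3 sw.py
```

```text
[ 0.5693026  -0.10358395  0.17290788] 0.021212860745151923 30.025694668293 [-11.45406792   9.40231778  10.362922  ] 0.18568806272079236
guard deg 0.21026549075909884 tangential force 10.276956058255333
0 [-0. -0.  0.] 2 [-0.  -0.6 -0. ] 4 [-0.1 -1.3 -0. ] 6 [-0.  -1.9 -0. ] 8 [-0.  -2.6 -0. ] 10 [ 0.  -3.2 -0. ] 12 [ 0.1 -3.9 -0. ] 14 [ 0.2 -4.5 -0. ]
```

The guard is at its stop (0.2°, 10 N tangential). I'll release and rise straight up.

>>> play_rows --commands '[[[0, 0, 0, 0, 0, 0, 1], [0, 0, 0, 0, 0, 0, 1], [0, 0, 0, 0, 0, 0, 1], [0, 0, 0, 0, 0, 0, 1], [0, 0, 0, 0, 0, 0, 1], [0, 0, 0, 0, 0, 0, 1], [0, 0, 0, 0, 0, 0, 1], [0, 0, 0, 0, 0, 0, 1], [0, 0, -3, 0, 0, 0, 1], [0, 0, -6, 0, 0, 0, 1], [0, 0, -10, 0, 0, 0, 1], [-4, 4, -12, 0, 0, 0, 1], [-8, 8, -12, 0, 0, 0, 1], [-12, 12, -12, 0, 0, 0, 1], [-15, 12, -12, 0, 0, 0, 1], [-15, 12, -12, 0, 0, 0, 1]]]'

```text
clock: 31.2
tool_pos: [0.4441, 0.0416, 0.2937]
orientation: [-180.0, 0.1, -87.8]
force: [0.1, 0.3, 0.4]
opening: 0.0878
gripper_force: 0.0
```

Run:
```python
from h import *
print(get_obs()["tool_pos"],get_obs()["force"])
s=snapshot("scene");cv2.imwrite("pics/f.png",cv2.resize(s["frame"][100:290,120:390,::-1],None,fx=2.9,fy=2.9,interpolation=cv2.INTER_CUBIC))
for b in blobs(s,'orange'): print(cv2.minAreaRect((plane(s,b,.15)[:,:2]*1000).astype(np.float32)))
print(proj(s,[[.5701,-.1043,.207]]))
```

```text
[0.44408624 0.04156289 0.29365081] [0.05855506 0.29787665 0.44803616]
((564.9698486328125, -171.10018920898438), (15.0584716796875, 147.1300048828125), 6.100126266479492)
[[263.62830686 165.93007099]]
```

View pics/f.png

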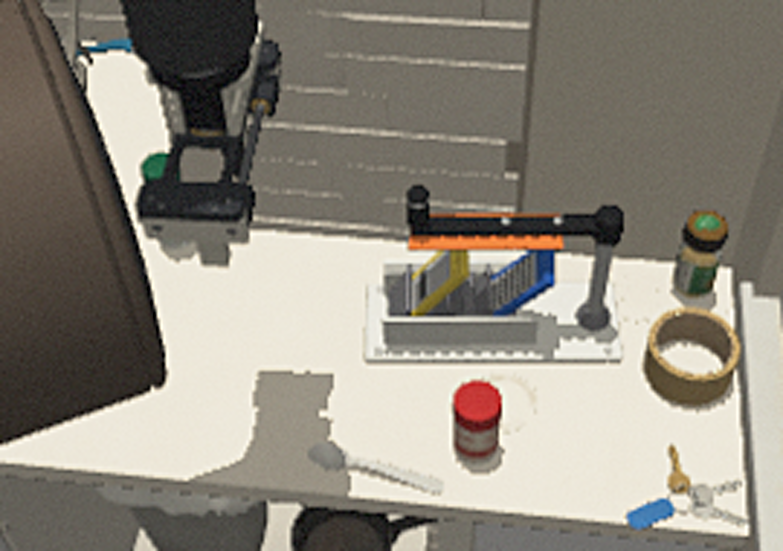

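The picture shows both inserts seated, the guard parallel over them (6.1° against the rack's 6.5°) with its knob at (418,190), and the bystanders in view undisturbed. I'll hand in.

```bash
python3 -c "
from plant import *
print(close_job())"
```

```text
the job is handed in; nothing more can be done
None
```

The job is handed in at about 31 s of the 208 s allowed: the guard was swung clear, the blue insert is home in the rear slot and the yellow one in the front slot (no green insert was there), and the guard is back against its stop; the hand-in call gave no verdict.

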